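# Weigh out brass ring blanks on the spring scale

### The arm

A 6-joint arm with a two-finger parallel gripper is mounted at the origin on a cart in front of the work surface, level with it; the furniture and walls round the work are solid. World frame = base frame: x ahead of the robot, y to its left, z up, the work surface at z = 0. Lengths are in mm, angles in rad, forces in N, time in s.
With the tool pointing down it reaches from about 300 to 1000 mm from the base axis. Payload 5.1 kg.
Tool frame: the origin (TCP) lies between the finger pads; the fingertips stand 17 mm ahead of it and the grasp point (between the pads) lies 2 mm behind it; z points along the fingers, y is the line along which they close (so a half turn about z gives the same grasp; the last joint's range is limited). The gripper opens to 95 mm and grips with 3 to 60 N. Pads are 20 mm wide; open, the fingers measure 119 mm over their backs; the gripper's body (75 mm by 180 mm) begins 59 mm behind the grasp point.
Start: joints at [-1.399, 0.124, 1.65, -0, 1.367, -0.083], TCP at [163.801, -629.01, 231.656] pointing down, gripper open.
Joint ranges: [-2.61, 2.61], [-1.02, 2.33], [0.03, 2.71], [-1.35, 4.49], [0.32, 2.68], [-2.91, 2.91]. Speed limits (rad/s): [2.57, 2.57, 3.14, 3.14, 3.14, 3.14].

### API

Orientations are given as [roll, pitch, yaw] about the fixed x, y, z axes, in that order (R = Rz(yaw) Ry(pitch) Rx(roll)).
In Python, from workcell import ctrl gives the robot as it stands.
- The arm moves only by the shell command python3 -m crank 'ROWS' [FORCE]. ROWS is JSON, a list of rows, each an object of numbers: "hand": the opening, from 0 (shut) to 1 (fully open); "x", "y", "z": the shift along the tool's x, y, z in cm; "wx", "wy", "wz": the turn, a rotation vector about the tool's x, y, z in degrees. In form: [{"hand": .., "x": .., "y": .., "z": .., "wx": .., "wy": .., "wz": ..}, ...]. A call has 1 to 20 rows; each row is the pose to reach, as a shift and turn from the pose commanded when the call began, along the tool's axes at that moment; what a row does not reach only later rows make up. A row lasts 1/8 s, in which the tool goes at most 62.5 mm and 10.7 degrees, less where a joint would pass 70% of its speed; a pose out of reach is approached as far as the arm can. A call with a gripper value outside its range is refused whole. The fingers move at their own pace and stop on an object; FORCE is the grip in N (left out, the last holds). Time passes only in rows, so rows that repeat a pose let the fingers close. It gives the time, the measured TCP pose, the force, the opening and the grip force at its end, in the units of the state.
- ctrl.read_state(): the state, without advancing time (a new reading comes with each control period).
- ctrl.get_image(name): name is "scene" or "top" or "wrist"; returns (picture, depth): 384x512x3 uint8, red, green, blue; 384x512 float32, mm along the optical axis (not along the pixel's ray), 0 where there is no reading.
- ctrl.camera_info(name): a dict with "fx", "fy", "cx", "cy" (pixels), "R" (3x3) and "t" (3): a world point X has camera coordinates R X + t. Camera axes: x right, y down, z forward; pixel columns grow to the right and rows downward; lengths in mm; the calibration is good to about 2 mm. A picture is of the moment at which its call begins: read the wrist's pose just before it. camera_info takes no time and is no camera call; for the wrist camera it gives the pose at the moment of the call.
- ctrl.close_job(): hands the job in; it is judged then, once.
Trained networks look in the newest picture that a camera, given by its name, has taken for a name from the list of things; names that differ only in an ending like _2 or _b are one class to them, and where a whole thing is asked for, a point or a joint stands for the part that bears it (a point fixed in the world has none). Each returns a list of dicts, best first, with "confidence" (0 to 1); they miss things now and then, are a little off and sometimes report something else, mostly with a low value. They report only what shows in the picture. A call takes as long as a camera call. They do not tell look-alikes from the thing itself.
- ctrl.silhouettes(thing, camera): "mask" (384x512 bool, what is visible of it) and "at" ([column, row] in pixels, amid what is visible of it).
- ctrl.tip_of(thing, camera): "at" ([column, row] in pixels: a listed point, or the origin of a listed thing).
The state is a dict: "t": time; "q": joint angles; "qvel": joint speeds; "tau": joint torques, N m; "eef_pos": TCP position; "tool_rot": TCP orientation; "ft_force": force on the tool from outside, world axes, zero at the start; "moment": the same for the moment, N m; "gripper_width": finger opening in mm; "finger_force": force on a finger pad.
Only numpy, scipy, OpenCV 4.12 (cv2) and the standard library are available. Lean on these libraries where they do the work, as an engineer would, in place of code of your own. Each camera call takes 0.05 s, during which the arm holds its last target. There are 200 camera calls.

### The job

Weigh out a batch of brass ring blanks on the spring scale: thread them one at a time onto the steel spindle of the pan, each lowered gently until it lies flat, and stop when the pan has sunk so that the red pointer stands in the green band. Blanks that are not needed stay on the table. Never force the pan down toward its stop, do not shift the green band, and leave the other things on the table alone.

Things in the scene. Friction and masses are not known exactly. Their poses are not given: they have to be found in the camera images.
- pan_centre (a point): Centre of the top face of the pan: a flat aluminium disc, 84 mm across, 5 mm thick, 105 mm above the table when empty; moves with the pan, z up. The spindle (steel, 10 mm thick, flat top with 1 mm chamfer, 46 mm tall over the pan) does NOT stand here: it is 6 mm off this point, in an unmeasured direction, different every time, that stays as it is during the work.
- pan (a joint): How far the pan has sunk from its empty height, m; hard stop at 0.040. Spring 226 N/m; one ring sinks it by 6.2 to 6.8 mm; it settles in half a second. A ring resting on the spindle's top as it is lowered pushes the pan down and is pushed back; once its hole is over the spindle (within about 2.5 mm) the pan springs up and the push vanishes.
- pointer (a point): Middle of the tip of the red pointer, a flat bar 5 mm wide, 3 mm tall, that sticks out of the pan's left side (scale's +y), 72 mm from the pan's centre and 3.5 mm below its top face. It moves down with the pan in front of an upright white plate whose top is 118 mm above the table.
- scale: The spring scale, fixed to the table. Origin on the table under the pan's centre; +x away from the robot, +y to the left, where the white plate stands (75 mm out). Its blue base is 34 mm tall and reaches 60 mm before and behind the origin, 56 mm to the right and 100 mm to the left.
- band (a point): Centre of the green target band on the white plate, 16 mm wide, 7.5 mm tall (3.75 mm above and below this point). z up. It starts somewhere below the pointer, so that two or three rings bring the pointer into it; it stays where it is set.
- ring_1: Brass ring blank, 46 mm outside diameter, 15 mm hole, 12 mm thick, about 150 g (5 % more or less), lying flat on the table. Origin: centre of its underside; z is its axis. All four are alike. Grasp it across its outside from above; on the spindle rings stack up, 12 mm each.
- ring_2: Brass ring blank, 46 mm outside diameter, 15 mm hole, 12 mm thick, about 150 g (5 % more or less), lying flat on the table. Origin: centre of its underside; z is its axis. All four are alike. Grasp it across its outside from above; on the spindle rings stack up, 12 mm each.
- ring_3: Brass ring blank, 46 mm outside diameter, 15 mm hole, 12 mm thick, about 150 g (5 % more or less), lying flat on the table. Origin: centre of its underside; z is its axis. All four are alike. Grasp it across its outside from above; on the spindle rings stack up, 12 mm each.
- ring_4: Brass ring blank, 46 mm outside diameter, 15 mm hole, 12 mm thick, about 150 g (5 % more or less), lying flat on the table. Origin: centre of its underside; z is its axis. All four are alike. Grasp it across its outside from above; on the spindle rings stack up, 12 mm each.
- pliers_navy: Navy-handled pliers, 57x194x14 mm, a bystander. Origin: centre of the underside.
- ring_clamp: Wooden ring clamp, 27x128x23 mm, a bystander. Origin: centre of the underside.
- yellow_pot: Small yellow pot with white lid, 44 mm across, 40 mm tall, a bystander. Origin: centre of the underside.
- cone: Dark wooden ring cone, 32 mm across, 72 mm tall, a bystander. Origin: centre of the underside.
There are look-alikes about, which are no part of the job. What is shaped like the ring_3 but orange or turquoise is not meant.

How it is judged (in metres and radians):
On the way:
1. A first ring lies on the spindle, let go, and the pan stands still one ring lower (((horizontal distance between ring_1 and pan_centre below 0.0105 m and z of ring_1 in the frame of pan_centre between -0.003 and 0.03 m and angle between ring_1's own z axis and vertical below 0.12 rad) or (horizontal distance between ring_2 and pan_centre below 0.0105 m and z of ring_2 in the frame of pan_centre between -0.003 and 0.03 m and angle between ring_2's own z axis and vertical below 0.12 rad) or (horizontal distance between ring_3 and pan_centre below 0.0105 m and z of ring_3 in the frame of pan_centre between -0.003 and 0.03 m and angle between ring_3's own z axis and vertical below 0.12 rad) or (horizontal distance between ring_4 and pan_centre below 0.0105 m and z of ring_4 in the frame of pan_centre between -0.003 and 0.03 m and angle between ring_4's own z axis and vertical below 0.12 rad)) and contact force between the fingers and ring_1 below 0.05 N and contact force between the fingers and ring_2 below 0.05 N and contact force between the fingers and ring_3 below 0.05 N and contact force between the fingers and ring_4 below 0.05 N and value of joint pan between 0.005 and 0.008 m and velocity of joint pan between -0.02 and 0.02 m/s), for 0.1 s.
At the end, for the whole second after the job is handed in: The red pointer stands at rest in the green band (its middle at most 0.7 mm outside the band's edges); every ring is either threaded on the spindle, flat and at rest (centre within 10.5 mm of the pan's centre, underside less than 30 mm over the pan), or flat on the table clear of the scale (z of pointer in the frame of band between -0.00445 and 0.00445 m and velocity of joint pan between -0.01 and 0.01 m/s and ((horizontal distance between ring_1 and pan_centre below 0.0105 m and z of ring_1 in the frame of pan_centre between -0.003 and 0.03 m and angle between ring_1's own z axis and vertical below 0.12 rad) or (height (world z) of ring_1 between -0.008 and 0.008 m and horizontal distance between ring_1 and pan_centre above 0.06 m)) and ((horizontal distance between ring_2 and pan_centre below 0.0105 m and z of ring_2 in the frame of pan_centre between -0.003 and 0.03 m and angle between ring_2's own z axis and vertical below 0.12 rad) or (height (world z) of ring_2 between -0.008 and 0.008 m and horizontal distance between ring_2 and pan_centre above 0.06 m)) and ((horizontal distance between ring_3 and pan_centre below 0.0105 m and z of ring_3 in the frame of pan_centre between -0.003 and 0.03 m and angle between ring_3's own z axis and vertical below 0.12 rad) or (height (world z) of ring_3 between -0.008 and 0.008 m and horizontal distance between ring_3 and pan_centre above 0.06 m)) and ((horizontal distance between ring_4 and pan_centre below 0.0105 m and z of ring_4 in the frame of pan_centre between -0.003 and 0.03 m and angle between ring_4's own z axis and vertical below 0.12 rad) or (height (world z) of ring_4 between -0.008 and 0.008 m and horizontal distance between ring_4 and pan_centre above 0.06 m)) and linear speed of each of ring_1, ring_2, ring_3, ring_4 below 0.02 m/s); the robot touches nothing.
It fails at once if The pan is forced down to within 6 mm of its stop (sunk more than 34 mm) (value of joint pan above 0.034 m).
It fails at once if Something bears or knocks on the scale, its pan or spindle with more than 12 N (contact force between scale and anything else above 12 N).
It fails at once if Two rings are carried at once (((height (world z) of ring_1 above 0.02 m and horizontal distance between ring_1 and pan_centre above 0.05 m) and (height (world z) of ring_2 above 0.02 m and horizontal distance between ring_2 and pan_centre above 0.05 m)) or ((height (world z) of ring_1 above 0.02 m and horizontal distance between ring_1 and pan_centre above 0.05 m) and (height (world z) of ring_3 above 0.02 m and horizontal distance between ring_3 and pan_centre above 0.05 m)) or ((height (world z) of ring_1 above 0.02 m and horizontal distance between ring_1 and pan_centre above 0.05 m) and (height (world z) of ring_4 above 0.02 m and horizontal distance between ring_4 and pan_centre above 0.05 m)) or ((height (world z) of ring_2 above 0.02 m and horizontal distance between ring_2 and pan_centre above 0.05 m) and (height (world z) of ring_3 above 0.02 m and horizontal distance between ring_3 and pan_centre above 0.05 m)) or ((height (world z) of ring_2 above 0.02 m and horizontal distance between ring_2 and pan_centre above 0.05 m) and (height (world z) of ring_4 above 0.02 m and horizontal distance between ring_4 and pan_centre above 0.05 m)) or ((height (world z) of ring_3 above 0.02 m and horizontal distance between ring_3 and pan_centre above 0.05 m) and (height (world z) of ring_4 above 0.02 m and horizontal distance between ring_4 and pan_centre above 0.05 m))).
It fails at once if The green band is shifted by more than 3 mm (distance of band from where it was at the start of the episode above 0.003 m).
It fails at once if A bystander is shifted by more than 20 mm (distance of any of pliers_navy, ring_clamp, yellow_pot, cone from where it was at the start of the episode above 0.02 m).
It also fails if it takes over 72 s, if anything falls off the work surface, if the arm or the gripper's body presses on something with over 40 N, if the wrist force passes 120 N, or if a joint passes its speed limit or range.

## Working session

There is one attempt and no reset: what is moved stays moved. The work goes in short steps, Python scripts to look and compute and a shell command to move; the robot and the scene stay as the last step left them, time stands still between calls to the robot, and variables do not carry over. Pictures are saved under pics/ and viewed, at most 10 in all, crops included, and the job is handed in when it is done.

```bash
mkdir -p pics
cat > h.py <<'E'
import numpy as np,cv2
from workcell import ctrl
def px2w(cam,u,v,z=None,d=None):
    c=ctrl.camera_info(cam);R=np.array(c["R"]);t=np.array(c["t"])
    r=np.array([(u-c["cx"])/c["fx"],(v-c["cy"])/c["fy"],1.])
    o=-R.T@t; w=R.T@r
    return o+w*(d if d is not None else (z-o[2])/w[2])
def w2px(cam,X):
    c=ctrl.camera_info(cam);p=np.array(c["R"])@np.array(X)+np.array(c["t"])
    return c["fx"]*p[0]/p[2]+c["cx"],c["fy"]*p[1]/p[2]+c["cy"]
def save(n,im): cv2.imwrite("pics/"+n,cv2.cvtColor(im,cv2.COLOR_RGB2BGR))
E
python3 - <<'E'
from h import *
s=ctrl.read_state();print(s)
a,da=ctrl.get_image("top");
for th in ["ring_1","pan_centre","pointer","band","scale","yellow_pot","cone","pliers_navy","ring_clamp"]:
    print(th,[(np.round(r["at"],1).tolist(),round(r["confidence"],2),np.round(px2w("top",*r["at"],d=da[int(r["at"][1]),int(r["at"][0])])).tolist()) for r in ctrl.tip_of(th,"top")])
b,db=ctrl.get_image("scene")
for th in ["ring_1","pan_centre","pointer","band"]:
    print(th,[(np.round(r["at"],1).tolist(),round(r["confidence"],2),np.round(px2w("scene",*r["at"],d=db[int(r["at"][1]),int(r["at"][0])])).tolist()) for r in ctrl.tip_of(th,"scene")])
save("a.png",np.vstack([a,b])[:, :]); 
save("a.png",cv2.resize(np.vstack([a,b]),(400,600)) ) 
save("top.png",a);save("scene.png",b)
E
```

```text
{'t': 0.0, 'q': array([-1.39860431e+00,  1.24477141e-01,  1.65167459e+00, -1.44212870e-05,
        1.36749700e+00, -8.26097997e-02]), 'qvel': array([ 0.0019575 , -0.00134526,  0.00085556, -0.00064105, -0.00012518,
       -0.00035399]), 'tau': array([-1.19021017e-03, -4.17602599e+01, -3.59930778e+01,  7.74194417e-02,
        4.91794688e-02, -1.70890908e-04]), 'eef_pos': array([ 163.69187541, -628.4202893 ,  230.4047671 ]), 'tool_rot': array([-3.13954242e+00, -1.55588658e-04,  2.54804580e-01]), 'ft_force': array([-0.6457678 , -0.77436091, -0.11344538]), 'moment': array([-0.01365174,  0.07055449, -0.0419225 ]), 'finger_force': 0.0, 'gripper_width': 94.53005362876543}
ring_1 [([286.0, 180.8], 0.71, [560.0, -341.0, 9.0]), ([227.2, 177.5], 0.58, [572.0, -168.0, 1.0]), ([256.0, 251.0], 0.5, [357.0, -251.0, 0.0]), ([227.9, 224.5], 0.47, [433.0, -171.0, 19.0]), ([260.7, 206.9], 0.46, [483.0, -266.0, 11.0])]
pan_centre [([157.5, 198.8], 0.76, [492.0, 5.0, 149.0])]
pointer [([134.3, 198.6], 0.89, [499.0, 75.0, 105.0])]
band [([163.0, 201.2], 0.36, [491.0, -1.0, 106.0])]
scale [([162.3, 203.9], 0.92, [484.0, 0.0, 107.0]), ([193.6, 147.1], 0.52, [661.0, -70.0, 18.0])]
yellow_pot [([161.6, 140.6], 0.45, [675.0, 19.0, 40.0]), ([349.1, 228.0], 0.19, [420.0, -521.0, 14.0])]
cone [([193.9, 145.1], 0.45, [663.0, -73.0, 31.0])]
pliers_navy [([350.3, 226.9], 0.87, [424.0, -528.0, 1.0])]
ring_clamp [([381.5, 211.5], 0.78, [466.0, -614.0, 25.0])]
ring_1 [([234.6, 207.1], 0.61, [558.0, -162.0, 15.0]), ([285.9, 233.5], 0.47, [130.0, -41.0, 370.0]), ([298.1, 207.6], 0.42, [430.0, -362.0, 10.0])]
pan_centre [([195.8, 220.6], 0.86, [503.0, 21.0, 104.0]), ([330.9, 192.3], 0.64, [422.0, -520.0, 12.0])]
pointer [([179.6, 233.3], 0.71, [498.0, 85.0, 86.0])]
band [([330.3, 193.0], 0.67, [419.0, -513.0, 15.0])]
```

View pics/top.png

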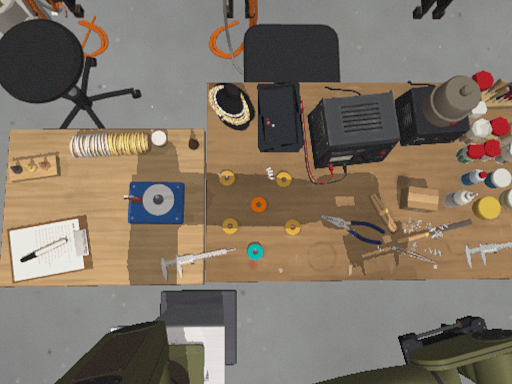

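View pics/scene.png

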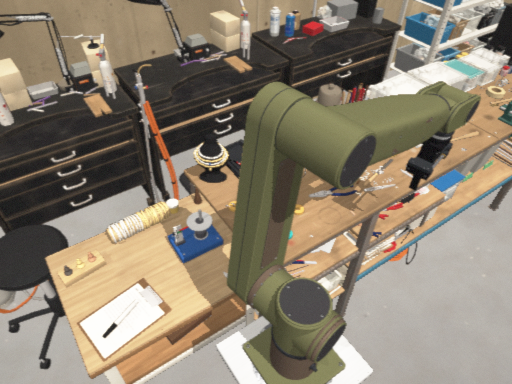

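Brass blanks sit at about (227,178), (284,179), (230,226) and (292,227). The look-alikes are the orange ring (259,205) and the turquoise one (255,252). The scale is at about (157,199). I'll choose the four brass ones and check them in one close crop.

Run:
```python
from h import *
a,da=ctrl.get_image("top")
hsv=cv2.cvtColor(a,cv2.COLOR_RGB2HSV)
for (u,v) in [(227,178),(284,179),(230,226),(292,227),(259,205),(255,252)]:
    w=hsv[v-12:v+13,u-12:u+13]; m=(w[...,1]>170)&(w[...,2]>110)
    n,l,st,c=cv2.connectedComponentsWithStats(m.astype(np.uint8)); i=1+np.argmax(st[1:,4])
    hull=cv2.convexHull(np.argwhere(l==i)[:,::-1].astype(np.int32)); (cx,cy),r=cv2.minEnclosingCircle(hull)
    print((u,v),st[i,4],round(cx+u-12,1),round(cy+v-12,1),round(r,1),np.median(w[...,0][m]),px2w("top",cx+u-12,cy+v-12,z=12).round(1))
print("spindle px",px2w("top",157.5,198.8,z=151).round(1))
ii=ctrl.camera_info("wrist");R=np.array(ii["R"]);t=np.array(ii["t"]);print("wrist cam pos",(-R.T@t).round(1),R.round(3).tolist(),ii["fx"],ii["cx"],ii["cy"])
b,_=ctrl.get_image("scene")
save("c.png",np.vstack([cv2.resize(a[150:270,120:310],(760,480))[:, :][:350],cv2.resize(b[195:265,150:290],(760,250)[:2])]))
```

```text
(227, 178) 100 226.6 177.6 7.2 19.0 [ 570.2 -166.9   12. ]
(284, 179) 112 283.1 179.1 7.2 20.0 [ 564.7 -332.6   12. ]
(230, 226) 113 229.9 225.8 7.4 20.0 [ 429.4 -176.3   12. ]
(292, 227) 127 291.8 226.8 7.5 20.0 [ 424.9 -354.9   12. ]
(259, 205) 184 258.4 204.2 8.0 14.0 [ 491.2 -259.    12. ]
(255, 252) 149 254.9 251.5 7.6 89.0 [ 355.5 -247.4   12. ]
spindle px [492.2   4.1 151. ]
wrist cam pos [ 235.7 -609.2  384.3] [[0.252, -0.968, 0.0], [-0.934, -0.243, 0.262], [-0.254, -0.066, -0.965]] 287.8338857961782 256.10919297317025 191.75521810927978
```

View pics/c.png

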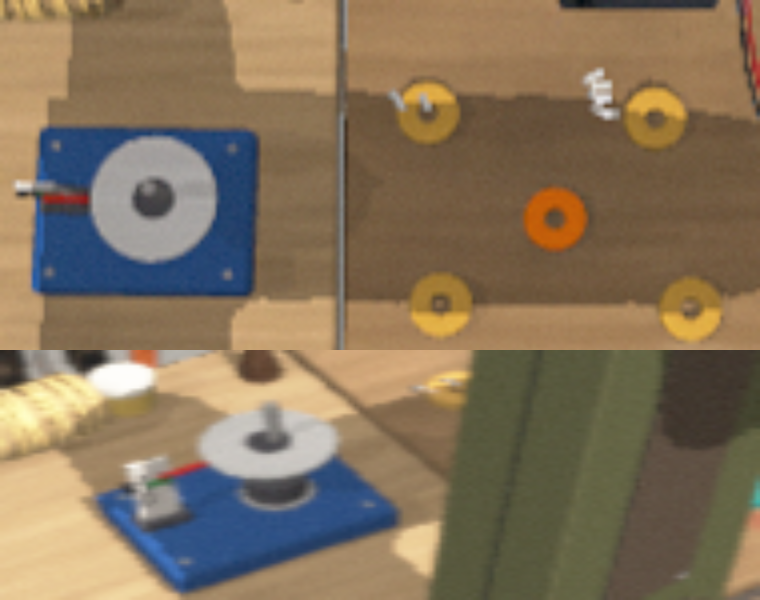

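Four plain yellow-brass rings are confirmed. In the crop they are at (428,112), (655,118), (440,304) and (690,308). White clutter lies by the upper two, so I take the lower ones first. The scale is at (150,200), with its pointer to the left. I'll move the wrist camera between the scale and the rings.

```bash
python3 -m crank '[{"hand":1,"x":21,"y":-21.5,"z":-3,"wz":7},{"hand":1,"x":42.95,"y":-43.5,"z":-3,"wz":14.6},{"hand":1,"x":42.95,"y":-43.5,"z":-3,"wz":14.6},{"hand":1,"x":42.95,"y":-43.5,"z":-3,"wz":14.6},{"hand":1,"x":42.95,"y":-43.5,"z":-3,"wz":14.6},{"hand":1,"x":42.95,"y":-43.5,"z":-3,"wz":14.6},{"hand":1,"x":42.95,"y":-43.5,"z":-3,"wz":14.6},{"hand":1,"x":42.95,"y":-43.5,"z":-3,"wz":14.6},{"hand":1,"x":42.95,"y":-43.5,"z":-3,"wz":14.6},{"hand":1,"x":42.95,"y":-43.5,"z":-3,"wz":14.6},{"hand":1,"x":42.95,"y":-43.5,"z":-3,"wz":14.6},{"hand":1,"x":42.95,"y":-43.5,"z":-3,"wz":14.6},{"hand":1,"x":42.95,"y":-43.5,"z":-3,"wz":14.6}]'
python3 - <<'E'
from h import *
s=ctrl.read_state();print(s["t"],s["eef_pos"],s["tool_rot"],s["ft_force"])
a,d=ctrl.get_image("wrist");save("w1.png",a);np.save("w1.npy",d)
for th in ["ring_1","pan_centre","pointer"]:
    print(th,[(np.round(r["at"],1).tolist(),round(r["confidence"],2),np.round(px2w("wrist",*r["at"],d=d[int(r["at"][1]),int(r["at"][0])])).tolist()) for r in ctrl.tip_of(th,"wrist")])
E
```

```text
0.85 [ 163.80429619 -629.01182973  231.67339979] [-3.14158954e+00 -8.39030990e-06  2.54806352e-01] [ 0.31500674 -0.00421737 -0.0781225 ]
ring_1 []
pan_centre []
pointer []validation failed for argument at $[0]...
```

View pics/w1.png

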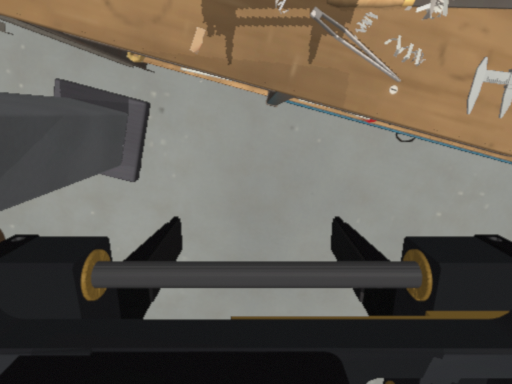

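The move was refused, so the camera still looks down at the floor beside the bench, with the fingers at about (165,250) and (350,250). I'll retry with all keys.

```bash
python3 -m crank '[{"hand":1,"x":21,"y":-21.5,"z":-3,"wx":0,"wy":0,"wz":7},{"hand":1,"x":42.95,"y":-43.5,"z":-3,"wx":0,"wy":0,"wz":14.6},{"hand":1,"x":42.95,"y":-43.5,"z":-3,"wx":0,"wy":0,"wz":14.6},{"hand":1,"x":42.95,"y":-43.5,"z":-3,"wx":0,"wy":0,"wz":14.6},{"hand":1,"x":42.95,"y":-43.5,"z":-3,"wx":0,"wy":0,"wz":14.6},{"hand":1,"x":42.95,"y":-43.5,"z":-3,"wx":0,"wy":0,"wz":14.6},{"hand":1,"x":42.95,"y":-43.5,"z":-3,"wx":0,"wy":0,"wz":14.6},{"hand":1,"x":42.95,"y":-43.5,"z":-3,"wx":0,"wy":0,"wz":14.6},{"hand":1,"x":42.95,"y":-43.5,"z":-3,"wx":0,"wy":0,"wz":14.6},{"hand":1,"x":42.95,"y":-43.5,"z":-3,"wx":0,"wy":0,"wz":14.6},{"hand":1,"x":42.95,"y":-43.5,"z":-3,"wx":0,"wy":0,"wz":14.6},{"hand":1,"x":42.95,"y":-43.5,"z":-3,"wx":0,"wy":0,"wz":14.6},{"hand":1,"x":42.95,"y":-43.5,"z":-3,"wx":0,"wy":0,"wz":14.6}]'
python3 - <<'E'
from h import *
s=ctrl.read_state();print(s["t"],s["eef_pos"],s["tool_rot"],s["ft_force"],s["q"])
a,d=ctrl.get_image("wrist");save("w2.png",a);np.save("w2.npy",d)
for th in ["ring_1","pan_centre","pointer"]:
    print(th,[(np.round(r["at"],1).tolist(),round(r["confidence"],2),np.round(px2w("wrist",*r["at"],d=d[int(r["at"][1]),int(r["at"][0])])).tolist()) for r in ctrl.tip_of(th,"wrist")])
E
```

```text
t: 2.68
eef_pos: [469.3, -100.8, 261.6]
tool_rot: [3.141, 0.0, -0.002]
ft_force: [-0.8, -0.9, -0.4]
gripper_width: 95.2
finger_force: 0.0
2.675 [ 469.32405034 -100.84795501  261.56758095] [ 3.14141039e+00  2.07917859e-04 -1.91317788e-03] [-0.78411506 -0.94301603 -0.37683686] [-3.23414430e-01 -2.80930300e-01  1.98108011e+00 -2.40632100e-04
  1.44158251e+00  1.24932608e+00]
ring_1 [([306.9, 193.9], 0.73, [428.0, -175.0, 1.0]), ([426.1, 102.1], 0.72, [558.0, -326.0, 13.0]), ([428.1, 198.2], 0.62, [421.0, -358.0, 0.0]), ([363.2, 151.0], 0.62, [493.0, -249.0, 12.0]), ([303.9, 95.7], 0.55, [567.0, -165.0, 0.0]), ([352.3, 238.8], 0.47, [481.0, -149.0, 277.0]), ([90.9, 150.0], 0.18, [507.0, 76.0, 108.0])]
pan_centre [([149.1, 159.7], 0.8, [501.0, 3.0, 139.0])]
pointer [([88.8, 160.4], 0.98, [479.0, 142.0, 1.0])]
```

View pics/w2.png

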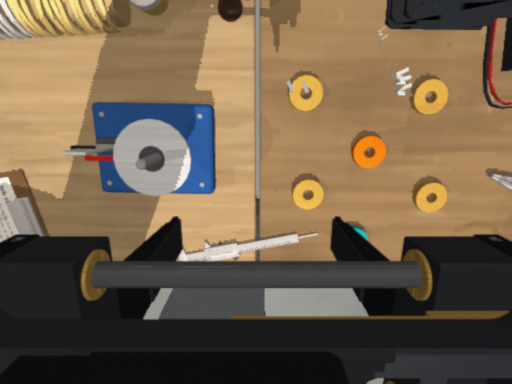

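This view is clear. The pan is at (152,157) with the spindle top at (155,157). The rings are at (308,194), (431,197), (305,92) and (430,97). Next I'll fit the shapes.

```bash
cat >> h.py <<'E'
def cloud(cam,d):
    c=ctrl.camera_info(cam);R=np.array(c["R"]);t=np.array(c["t"])
    v,u=np.indices(d.shape); P=np.stack([(u-c["cx"])/c["fx"]*d,(v-c["cy"])/c["fy"]*d,d],-1)
    return (P-t)@R
def circ(P):
    A=np.c_[2*P[:,:2],np.ones(len(P))];s=np.linalg.lstsq(A,(P[:,:2]**2).sum(1),rcond=None)[0]
    return s[:2],np.sqrt(s[2]+s[:2]@s[:2])
def ring_at(a,u,v,z,cam="wrist",w=26):
    u,v=int(u),int(v);hs=cv2.cvtColor(a,cv2.COLOR_RGB2HSV)[v-w:v+w+1,u-w:u+w+1]
    m=((hs[...,1]>140)&(hs[...,2]>100)&(abs(hs[...,0].astype(int)-20)<4)).astype(np.uint8)
    n,l,st,c=cv2.connectedComponentsWithStats(m);i=1+np.argmax(st[1:,4])
    h=cv2.convexHull(np.argwhere(l==i)[:,::-1].astype(np.int32))[:,0]
    P=np.array([px2w(cam,x+u-w,y+v-w,z=z) for x,y in h]);return circ(P)
E
python3 - <<'E'
from h import *
a=cv2.cvtColor(cv2.imread("pics/w2.png"),cv2.COLOR_BGR2RGB);d=np.load("w2.npy")
for u,v in [(308,194),(431,197),(305,92),(430,97)]:
    m=cv2.cvtColor(a,cv2.COLOR_RGB2HSV)[v-26:v+26,u-26:u+26]
    print((u,v),m[26-13,26],*ring_at(a,u,v,12))
P=cloud("wrist",d);z=P[...,2]
reg=np.zeros(z.shape,bool);reg[100:215,95:215]=1
print("z hist",np.histogram(z[reg],bins=[-5,10,30,40,90,100,103,105,107,110,130,145,148,150,152,155,170]))
m=(reg&(abs(z-105)<5)).astype(np.uint8)
n,l,st,c=cv2.connectedComponentsWithStats(m);i=1+np.argmax(st[1:,4]);print(st[i])
h=cv2.convexHull(np.argwhere(l==i)[:,::-1].astype(np.int32))[:,0]
Q=np.array([px2w("wrist",x,y,z=105) for x,y in h]);c0,r=circ(Q);
k=abs(np.hypot(*(Q[:,:2]-c0).T)-42)<2;print("pan",c0,r,k.sum(),len(k),circ(Q[k]), np.median(z[l==i]))
m=reg&(z>140);print("spindle top",m.sum(),np.median(P[m],0),P[m].mean(0))
hs=cv2.cvtColor(a,cv2.COLOR_RGB2HSV);m=reg&(hs[...,1]>150)&((hs[...,0]<6)|(hs[...,0]>174))&(hs[...,2]>100)
q=np.argwhere(m);print("red",len(q),P[m].min(0),P[m].max(0),P[m].mean(0))
c=a[110:205,85:215];save("w2c.png",cv2.resize(c,None,fx=5,fy=5,interpolation=cv2.INTER_CUBIC))
E
```

```text
(308, 194) [ 20 168 229] [ 431.47392817 -173.76801907] 23.413798280192843
(431, 197) [ 20 170 227] [ 427.00186814 -352.229921  ] 24.10928887639406
(305, 92) [ 21 166 234] [ 570.11570962 -164.9170665 ] 23.00254458221922
(430, 97) [ 20 168 229] [ 564.82081553 -329.55754727] 24.09539964735295
z hist (array([3169,  304, 5206,  272,   25,  150, 2972, 1398,   15,   67,   64,
         13,   26,   65,    3,    0]), array([ -5,  10,  30,  40,  90, 100, 103, 105, 107, 110, 130, 145, 148,
       150, 152, 155, 170]))
[  95  119   97   77 4534]
pan [498.18248337  17.69910954] 44.39471252131903 8 32 (array([497.73886811,  12.33543605]), np.float64(41.576935667813665)) 104.61531572446194
spindle top 180 [501.06595787   3.97093983 150.62594442] [512.05844096 -23.81342756 223.95644976]
red 79 [495.20885236  56.91574204 100.90906678] [499.99685725  76.66850973 104.35974517] [497.39225862  66.91050502 102.60089283]
```

View pics/w2c.png

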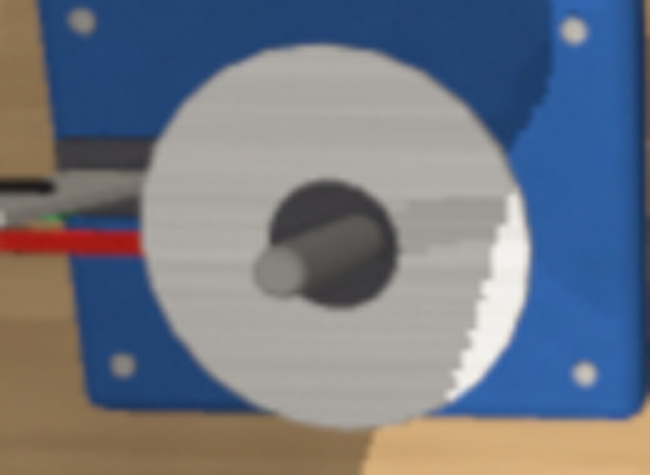

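```bash
python3 -m crank '[{"hand":0.74,"x":-2,"y":4,"z":6,"wx":0,"wy":0,"wz":0},{"hand":0.74,"x":-3.9,"y":7.4,"z":12,"wx":0,"wy":0,"wz":0},{"hand":0.74,"x":-3.9,"y":7.4,"z":18,"wx":0,"wy":0,"wz":0},{"hand":0.74,"x":-3.9,"y":7.4,"z":22,"wx":0,"wy":0,"wz":0},{"hand":0.74,"x":-3.9,"y":7.4,"z":24.2,"wx":0,"wy":0,"wz":0},{"hand":0.74,"x":-3.9,"y":7.4,"z":24.2,"wx":0,"wy":0,"wz":0},{"hand":0.3,"x":-3.9,"y":7.4,"z":24.2,"wx":0,"wy":0,"wz":0},{"hand":0.3,"x":-3.9,"y":7.4,"z":24.2,"wx":0,"wy":0,"wz":0},{"hand":0.3,"x":-3.9,"y":7.4,"z":24.2,"wx":0,"wy":0,"wz":0},{"hand":0.3,"x":-3.9,"y":7.4,"z":24.2,"wx":0,"wy":0,"wz":0},{"hand":0.3,"x":-3.9,"y":7.4,"z":24.2,"wx":0,"wy":0,"wz":0}]' 20
python3 - <<'E'
from h import *
s=ctrl.read_state();print(s["t"],s["eef_pos"],s["ft_force"],s["gripper_width"],s["finger_force"])
E
```

```text
t: 4.25
eef_pos: [430.8, -173.9, 19.8]
tool_rot: [3.141, -0.0, 0.0]
ft_force: [-0.7, -0.9, -0.1]
gripper_width: 45.1
finger_force: 20.0
4.25 [ 430.80840448 -173.94105703   19.78284967] [-0.68740852 -0.89980062 -0.05756968] 45.11451004157669 20.00019969418645
```

```bash
python3 -m crank '[{"hand":0.3,"x":0,"y":0,"z":-2,"wx":0,"wy":0,"wz":0},{"hand":0.3,"x":0,"y":0,"z":-8,"wx":0,"wy":0,"wz":0},{"hand":0.3,"x":0,"y":0,"z":-14,"wx":0,"wy":0,"wz":0},{"hand":0.3,"x":0,"y":-4,"z":-19,"wx":0,"wy":0,"wz":0},{"hand":0.3,"x":0,"y":-9,"z":-21,"wx":0,"wy":0,"wz":0},{"hand":0.3,"x":0,"y":-14,"z":-21,"wx":0,"wy":0,"wz":0},{"hand":0.3,"x":0,"y":-17.4,"z":-21,"wx":0,"wy":0,"wz":0},{"hand":0.3,"x":0,"y":-17.4,"z":-21,"wx":0,"wy":0,"wz":0},{"hand":0.3,"x":0,"y":-17.4,"z":-21,"wx":0,"wy":0,"wz":0},{"hand":0.3,"x":0,"y":-17.4,"z":-21,"wx":0,"wy":0,"wz":0}]'
python3 - <<'E'
from h import *
s=ctrl.read_state();print(s["t"],s["eef_pos"],s["ft_force"],s["gripper_width"])
a,d=ctrl.get_image("wrist");save("w3.png",a);np.save("w3.npy",d)
P=cloud("wrist",d);z=P[...,2]
m=(abs(z-151)<4)&(abs(P[...,0]-500)<20)&(abs(P[...,1])<25)
print(m.sum(),P[m].mean(0),P[m].min(0),P[m].max(0))
q=np.argwhere(m)[:,::-1];print(q.mean(0),q.min(0),q.max(0),px2w("wrist",*q.mean(0),z=151))
print("tcp px",w2px("wrist",s["eef_pos"]))
# held ring
T=s["eef_pos"];m=(abs(z-(T[2]-8))<5)&(np.hypot(P[...,0]-T[0],P[...,1]-T[1])<32)
print("ring pts",m.sum(),np.argwhere(m).min(0),np.argwhere(m).max(0))
E
```

```text
t: 5.5
eef_pos: [430.7, -0.6, 229.4]
tool_rot: [3.141, 0.001, -0.001]
ft_force: [-0.3, 0.8, -1.2]
gripper_width: 45.0
finger_force: 20.0
5.5 [430.72590042  -0.6400251  229.37036699] [-0.30263102  0.83165536 -1.15060522] 45.015232553638846
126 [498.78488011   7.23355207 150.47905538] [494.10946969   2.83231275 148.88857645] [503.27162852  11.51132319 151.99936325]
[247.38095238 121.91269841] [242 116] [253 128] [498.80593408   7.21804654 151.        ]
tcp px (np.float64(258.19346716455703), np.float64(246.49921603328505))
ring pts 3487 [203 208] [260 306]
```

View pics/w3.png

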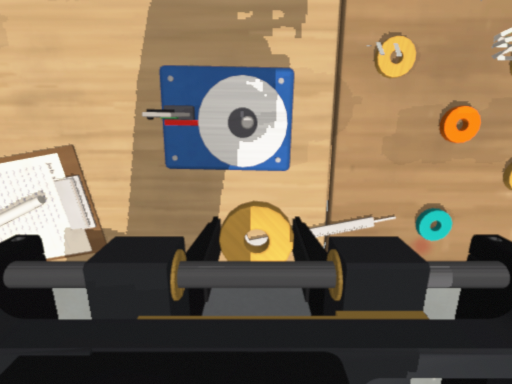

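The held ring shows at (257,240), with its hole visible at (257,239). The spindle top is at (247,122). I'll measure the ring's centre with the same camera.

```bash
cat >> h.py <<'E'
def held(a,T):
    zt=T[2]-7.8;hs=cv2.cvtColor(a,cv2.COLOR_RGB2HSV).astype(int)
    m=(hs[...,1]>120)&(hs[...,2]>70)&(abs(hs[...,0]-20)<6)
    v,u=np.indices(m.shape);m&=(v>190)&(v<259)&(abs(u-257)<45)
    cols=np.arange(228,287);top=np.array([np.argmax(m[:,c]) for c in cols]);k=top>0
    P=np.array([px2w("wrist",c,r-.5,z=zt) for c,r in zip(cols[k],top[k])])
    from scipy.optimize import least_squares
    s=least_squares(lambda p:np.hypot(P[:,0]-p[0],P[:,1]-p[1])-23,T[:2],loss="soft_l1",f_scale=.3)
    # hole: non-gold enclosed pixels near
    h=(~m)&(v>225)&(v<256)&(abs(u-257)<16);n,l,st,c=cv2.connectedComponentsWithStats(h.astype(np.uint8))
    i=1+np.argmax(st[1:,4]);q=np.argwhere(l==i)
    return s.x-T[:2],np.sqrt(2*s.cost/len(P)),c[i],st[i],px2w("wrist",*c[i],z=zt)[:2]-T[:2],px2w("wrist",*c[i],z=zt-12)[:2]-T[:2]
E
python3 - <<'E'
from h import *
a=cv2.cvtColor(cv2.imread("pics/w3.png"),cv2.COLOR_BGR2RGB);s=ctrl.read_state();T=s["eef_pos"];print(T,s["t"]);print(*held(a,T),sep="\n")
E
```

```text
[430.77754265  -0.65727619 229.43172069] 5.55
[2.31976354 1.05004467]
0.2459311824181823
[255.91390728 237.63907285]
[244 230  24  16 302]
[2.02624354 1.33754977]
[-3.38440018  1.35588298]
```

```bash
python3 -m crank '[{"hand":0.3,"x":3,"y":-0.3,"z":0,"wx":0,"wy":0,"wz":0},{"hand":0.3,"x":6.6,"y":-0.7,"z":0,"wx":0,"wy":0,"wz":0},{"hand":0.3,"x":6.6,"y":-0.7,"z":3,"wx":0,"wy":0,"wz":0},{"hand":0.3,"x":6.6,"y":-0.7,"z":5,"wx":0,"wy":0,"wz":0},{"hand":0.3,"x":6.6,"y":-0.7,"z":5,"wx":0,"wy":0,"wz":0},{"hand":0.3,"x":6.6,"y":-0.7,"z":5,"wx":0,"wy":0,"wz":0}]'
python3 -m crank '[{"hand":0.3,"x":0,"y":0,"z":0.5,"wx":0,"wy":0,"wz":0},{"hand":0.3,"x":0,"y":0,"z":1,"wx":0,"wy":0,"wz":0},{"hand":0.3,"x":0,"y":0,"z":1.4,"wx":0,"wy":0,"wz":0},{"hand":0.3,"x":0,"y":0,"z":1.4,"wx":0,"wy":0,"wz":0},{"hand":0.3,"x":0,"y":0,"z":1.4,"wx":0,"wy":0,"wz":0}]'
cat > st.py <<'E'
from h import *
f=[];p=[]
for i in range(4):
    a,d=ctrl.get_image("wrist");s=ctrl.read_state();f.append(s["ft_force"]);p.append(s["eef_pos"])
print(s["t"],np.mean(p,0).round(2),"F",np.mean(f,0).round(2),np.std(f,0).round(2))
P=cloud("wrist",d);z=P[...,2];m=(np.hypot(P[...,0]-497,P[...,1]-7)<41)&(np.hypot(P[...,0]-497,P[...,1]-7)>27)&(z>60)&(z<112)
print("pan z",m.sum(),np.median(z[m]))
save("last.png",a)
E
python3 st.py
```

```text
t: 6.3
eef_pos: [497.0, 6.9, 180.4]
tool_rot: [3.141, -0.001, -0.0]
ft_force: [0.9, -0.4, -2.4]
gripper_width: 45.3
finger_force: 20.0
t: 6.92
eef_pos: [496.9, 7.2, 165.7]
tool_rot: [-3.142, -0.0, 0.0]
ft_force: [0.7, -0.1, -1.3]
gripper_width: 45.2
finger_force: 20.0
7.125 [496.91   7.21 165.83] F [ 0.11 -0.27 -1.27] [0.25 0.18 0.87]
pan z 2393 104.52029667588917
```

The pan hasn't sunk with the ring below the spindle top, so the ring is threaded. I'll lower it on.

```bash
python3 -m crank '[{"hand":0.3,"x":0,"y":0,"z":1,"wx":0,"wy":0,"wz":0},{"hand":0.3,"x":0,"y":0,"z":2,"wx":0,"wy":0,"wz":0},{"hand":0.3,"x":0,"y":0,"z":3,"wx":0,"wy":0,"wz":0},{"hand":0.3,"x":0,"y":0,"z":3.6,"wx":0,"wy":0,"wz":0},{"hand":0.3,"x":0,"y":0,"z":3.6,"wx":0,"wy":0,"wz":0}]'
python3 st.py
python3 -m crank '[{"hand":0.3,"x":0,"y":0,"z":0.3,"wx":0,"wy":0,"wz":0},{"hand":0.3,"x":0,"y":0,"z":0.6,"wx":0,"wy":0,"wz":0},{"hand":0.3,"x":0,"y":0,"z":0.9,"wx":0,"wy":0,"wz":0},{"hand":0.3,"x":0,"y":0,"z":1.1,"wx":0,"wy":0,"wz":0},{"hand":0.3,"x":0,"y":0,"z":1.1,"wx":0,"wy":0,"wz":0}]'
python3 st.py
```

```text
t: 7.75
eef_pos: [496.4, 7.2, 128.9]
tool_rot: [-3.141, 0.001, -0.0]
ft_force: [0.1, -0.6, -1.8]
gripper_width: 44.9
finger_force: 20.0
7.95 [496.9    7.2  129.81] F [-0.23  0.14 -2.04] [0.45 0.17 0.5 ]
pan z 2897 104.66887053772373
t: 8.57
eef_pos: [496.8, 7.2, 118.6]
tool_rot: [-3.142, 0.0, -0.0]
ft_force: [0.0, 0.1, -0.8]
gripper_width: 44.7
finger_force: 20.0
8.775 [496.81   7.2  118.77] F [-0.18  0.   -0.29] [0.36 0.22 0.58]
pan z 3048 99.00118412424153
```

```bash
python3 -m crank '[{"hand":0.65,"x":0,"y":0,"z":0,"wx":0,"wy":0,"wz":0},{"hand":0.65,"x":0,"y":0,"z":0,"wx":0,"wy":0,"wz":0},{"hand":0.65,"x":0,"y":0,"z":0,"wx":0,"wy":0,"wz":0},{"hand":0.65,"x":0,"y":0,"z":0,"wx":0,"wy":0,"wz":0},{"hand":0.65,"x":0,"y":0,"z":-2,"wx":0,"wy":0,"wz":0},{"hand":0.65,"x":0,"y":0,"z":-7,"wx":0,"wy":0,"wz":0},{"hand":0.65,"x":-3,"y":0,"z":-11,"wx":0,"wy":0,"wz":0},{"hand":0.65,"x":-6.6,"y":0,"z":-11,"wx":0,"wy":0,"wz":0},{"hand":0.65,"x":-6.6,"y":0,"z":-11,"wx":0,"wy":0,"wz":0},{"hand":0.65,"x":-6.6,"y":0,"z":-11,"wx":0,"wy":0,"wz":0}]'
python3 st.py
python3 - <<'E'
from h import *
a,d=ctrl.get_image("wrist");P=cloud("wrist",d);z=P[...,2]
r=np.hypot(P[...,0]-498.8,P[...,1]-7.2)
m=(r<20)&(r>10);print("ring top z",np.median(z[m]),np.percentile(z[m],[10,90]))
m=(r<8)&(z>125);print("spindle",m.sum(),P[m].mean(0))
m=(r<25)&(abs(z-111)<4);q=np.argwhere(m)[:,::-1];print("ring c",circ(np.array([px2w("wrist",*x,z=111) for x in cv2.convexHull(q.astype(np.int32))[:,0]])))
save("w4.png",cv2.resize(a[60:190,140:320],None,fx=4,fy=4,interpolation=cv2.INTER_CUBIC))
E
```

```text
t: 10.02
eef_pos: [431.0, 7.2, 228.5]
tool_rot: [-3.142, -0.0, -0.0]
ft_force: [0.3, 0.2, -0.5]
gripper_width: 61.3
finger_force: 0.0
10.225 [431.18   7.18 228.22] F [ 0.04 -0.11  0.28] [0.62 0.38 0.12]
pan z 2884 97.99191801503643
ring top z 110.06996978387193 [109.16783941 110.95271532]
spindle 883 [504.65673383   8.23916447 348.0006079 ]
ring c (array([496.75169297,   7.9708324 ]), np.float64(22.43943409860334))
```

View pics/w4.png

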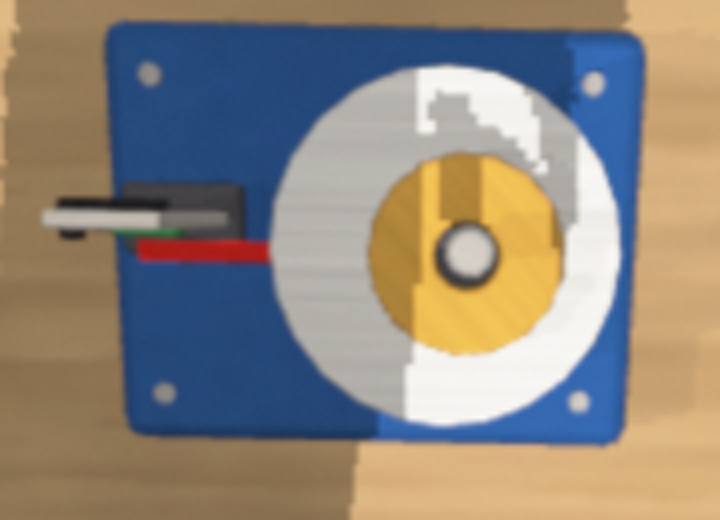

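The first ring lies flat on the spindle and the pan sits about 6.6 mm lower. The pointer tip is at (145,250) in the crop, and the green band is on the plate's robot-facing side at (145,233). Next is the ring at (427,-352).

```bash
python3 -m crank '[{"hand":0.74,"x":0,"y":6,"z":0,"wx":0,"wy":0,"wz":0},{"hand":0.74,"x":-0.1,"y":12,"z":0,"wx":0,"wy":0,"wz":0},{"hand":0.74,"x":-0.1,"y":18,"z":0,"wx":0,"wy":0,"wz":0},{"hand":0.74,"x":-0.1,"y":24,"z":0,"wx":0,"wy":0,"wz":0},{"hand":0.74,"x":-0.2,"y":30,"z":0,"wx":0,"wy":0,"wz":0},{"hand":0.74,"x":-0.2,"y":35.9,"z":3,"wx":0,"wy":0,"wz":0},{"hand":0.74,"x":-0.2,"y":35.9,"z":7,"wx":0,"wy":0,"wz":0},{"hand":0.74,"x":-0.2,"y":35.9,"z":10,"wx":0,"wy":0,"wz":0},{"hand":0.74,"x":-0.2,"y":35.9,"z":10,"wx":0,"wy":0,"wz":0},{"hand":0.74,"x":-0.2,"y":35.9,"z":10,"wx":0,"wy":0,"wz":0}]'
python3 - <<'E'
from h import *
s=ctrl.read_state();print(s["eef_pos"],w2px("wrist",[428,-352,12]))
a,d=ctrl.get_image("wrist");save("w5.png",a)
u,v=w2px("wrist",[428,-352,12])
P=cloud("wrist",d);m=(abs(P[...,2]-12)<4)&(np.hypot(P[...,0]-428,P[...,1]+352)<30);q=np.argwhere(m)[:,::-1]
print(len(q),q.min(0),q.max(0),circ(np.array([px2w("wrist",*x,z=12) for x in cv2.convexHull(q.astype(np.int32))[:,0]])))
E
```

```text
t: 11.52
eef_pos: [429.5, -352.3, 129.8]
tool_rot: [3.141, -0.001, 0.0]
ft_force: [-0.2, -1.0, 0.4]
gripper_width: 70.3
finger_force: 0.0
[ 429.54901031 -352.31015113  129.81743806] (np.float64(256.91581745050564), np.float64(194.26696732610753))
1474 [237 173] [283 218] (array([ 426.59720576, -355.67641686]), np.float64(22.730581433510327))
```

```bash
python3 -m crank '[{"hand":0.74,"x":-0.3,"y":0.37,"z":5,"wx":0,"wy":0,"wz":0},{"hand":0.74,"x":-0.3,"y":0.37,"z":9,"wx":0,"wy":0,"wz":0},{"hand":0.74,"x":-0.3,"y":0.37,"z":10.9,"wx":0,"wy":0,"wz":0},{"hand":0.74,"x":-0.3,"y":0.37,"z":10.9,"wx":0,"wy":0,"wz":0},{"hand":0.3,"x":-0.3,"y":0.37,"z":10.9,"wx":0,"wy":0,"wz":0},{"hand":0.3,"x":-0.3,"y":0.37,"z":10.9,"wx":0,"wy":0,"wz":0},{"hand":0.3,"x":-0.3,"y":0.37,"z":10.9,"wx":0,"wy":0,"wz":0},{"hand":0.3,"x":-0.3,"y":0.37,"z":10.9,"wx":0,"wy":0,"wz":0},{"hand":0.3,"x":-0.3,"y":0.37,"z":10.9,"wx":0,"wy":0,"wz":0}]' 20
python3 -m crank '[{"hand":0.3,"x":0,"y":0,"z":-2,"wx":0,"wy":0,"wz":0},{"hand":0.3,"x":0,"y":0,"z":-8,"wx":0,"wy":0,"wz":0},{"hand":0.3,"x":0,"y":0,"z":-14,"wx":0,"wy":0,"wz":0},{"hand":0.3,"x":0,"y":-4,"z":-19,"wx":0,"wy":0,"wz":0},{"hand":0.3,"x":0.1,"y":-9,"z":-21,"wx":0,"wy":0,"wz":0},{"hand":0.3,"x":0.2,"y":-15,"z":-21,"wx":0,"wy":0,"wz":0},{"hand":0.3,"x":0.3,"y":-21,"z":-21,"wx":0,"wy":0,"wz":0},{"hand":0.3,"x":0.4,"y":-27,"z":-21,"wx":0,"wy":0,"wz":0},{"hand":0.3,"x":0.5,"y":-33,"z":-21,"wx":0,"wy":0,"wz":0},{"hand":0.3,"x":0.5,"y":-36.3,"z":-21,"wx":0,"wy":0,"wz":0},{"hand":0.3,"x":0.5,"y":-36.3,"z":-21,"wx":0,"wy":0,"wz":0},{"hand":0.3,"x":0.5,"y":-36.3,"z":-21,"wx":0,"wy":0,"wz":0}]'
cat > hs.py <<'E'
from h import *
s=ctrl.read_state();T=s["eef_pos"]
a,d=ctrl.get_image("wrist");save("w6.png",a);P=cloud("wrist",d);z=P[...,2]
m=(abs(z-144.5)<5)&(np.hypot(P[...,0]-499,P[...,1]-7)<14)
q=np.argwhere(m)[:,::-1];S=px2w("wrist",*q.mean(0),z=np.median(z[m]));H=held(a,T)
print(T,"spindle",m.sum(),S);print(*H,sep="\n");print("go",S[:2]-(H[0]+T[:2]))
E
python3 hs.py
```

```text
t: 12.7
eef_pos: [426.2, -355.9, 20.5]
tool_rot: [3.141, -0.001, -0.0]
ft_force: [0.1, 0.9, 6.0]
gripper_width: 44.8
finger_force: 20.0
t: 14.2
eef_pos: [430.6, 7.1, 229.9]
tool_rot: [3.141, -0.0, 0.0]
ft_force: [-0.1, 0.4, -1.6]
gripper_width: 44.9
finger_force: 20.0
[430.61732688   7.14286301 229.90844047] spindle 117 [498.86150807   6.89579041 143.84181437]
[2.08764712 0.79548926]
0.24261868859623398
[256.03333333 237.95      ]
[245 230  23  17 300]
[1.94569045 0.90559532]
[-3.47308663  0.91058783]
go [66.15653407 -1.04256186]
```

```bash
python3 -m crank '[{"hand":0.3,"x":3,"y":0.1,"z":0,"wx":0,"wy":0,"wz":0},{"hand":0.3,"x":6.6,"y":0.1,"z":0,"wx":0,"wy":0,"wz":0},{"hand":0.3,"x":6.6,"y":0.1,"z":3,"wx":0,"wy":0,"wz":0},{"hand":0.3,"x":6.6,"y":0.1,"z":5.4,"wx":0,"wy":0,"wz":0},{"hand":0.3,"x":6.6,"y":0.1,"z":6,"wx":0,"wy":0,"wz":0},{"hand":0.3,"x":6.6,"y":0.1,"z":6.5,"wx":0,"wy":0,"wz":0},{"hand":0.3,"x":6.6,"y":0.1,"z":7.1,"wx":0,"wy":0,"wz":0},{"hand":0.3,"x":6.6,"y":0.1,"z":7.1,"wx":0,"wy":0,"wz":0},{"hand":0.3,"x":6.6,"y":0.1,"z":7.1,"wx":0,"wy":0,"wz":0}]'
python3 st.py
```

```text
t: 15.38
eef_pos: [497.1, 6.5, 159.3]
tool_rot: [3.142, -0.001, 0.0]
ft_force: [0.2, -0.3, -2.6]
gripper_width: 44.8
finger_force: 20.0
15.575 [497.04   6.55 159.14] F [-0.17  0.01 -1.49] [0.52 0.12 0.76]
pan z 2376 97.92815362935315
```

Threaded again, with the pan unmoved. I'll lower and release.

```bash
python3 -m crank '[{"hand":0.3,"x":0,"y":0,"z":1,"wx":0,"wy":0,"wz":0},{"hand":0.3,"x":0,"y":0,"z":2,"wx":0,"wy":0,"wz":0},{"hand":0.3,"x":0,"y":0,"z":2.6,"wx":0,"wy":0,"wz":0},{"hand":0.3,"x":0,"y":0,"z":2.9,"wx":0,"wy":0,"wz":0},{"hand":0.3,"x":0,"y":0,"z":3.2,"wx":0,"wy":0,"wz":0},{"hand":0.3,"x":0,"y":0,"z":3.5,"wx":0,"wy":0,"wz":0},{"hand":0.3,"x":0,"y":0,"z":3.5,"wx":0,"wy":0,"wz":0},{"hand":0.3,"x":0,"y":0,"z":3.5,"wx":0,"wy":0,"wz":0}]'
python3 st.py
```

```text
t: 16.58
eef_pos: [496.9, 6.5, 123.9]
tool_rot: [3.142, -0.0, -0.0]
ft_force: [-1.5, -0.2, -0.7]
gripper_width: 45.4
finger_force: 20.0
16.775 [496.85   6.48 123.85] F [-1.22 -0.56  0.03] [0.12 0.22 0.42]
pan z 2827 91.31790332922452
```

```bash
python3 -m crank '[{"hand":0.65,"x":0,"y":0,"z":0,"wx":0,"wy":0,"wz":0},{"hand":0.65,"x":0,"y":0,"z":0,"wx":0,"wy":0,"wz":0},{"hand":0.65,"x":0,"y":0,"z":0,"wx":0,"wy":0,"wz":0},{"hand":0.65,"x":0,"y":0,"z":0,"wx":0,"wy":0,"wz":0},{"hand":0.65,"x":0,"y":0,"z":-2,"wx":0,"wy":0,"wz":0},{"hand":0.65,"x":0,"y":0,"z":-7,"wx":0,"wy":0,"wz":0},{"hand":0.65,"x":-3,"y":0,"z":-10,"wx":0,"wy":0,"wz":0},{"hand":0.65,"x":-8,"y":-1,"z":-10,"wx":0,"wy":0,"wz":0},{"hand":0.65,"x":-12.2,"y":-3.4,"z":-9,"wx":0,"wy":10,"wz":0},{"hand":0.65,"x":-12.2,"y":-3.4,"z":-4,"wx":0,"wy":20,"wz":0},{"hand":0.65,"x":-12.2,"y":-3.4,"z":0,"wx":0,"wy":30,"wz":0},{"hand":0.65,"x":-12.2,"y":-3.4,"z":3.4,"wx":0,"wy":40,"wz":0},{"hand":0.65,"x":-12.2,"y":-3.4,"z":3.4,"wx":0,"wy":40,"wz":0},{"hand":0.65,"x":-12.2,"y":-3.4,"z":3.4,"wx":0,"wy":40,"wz":0},{"hand":0.65,"x":-12.2,"y":-3.4,"z":3.4,"wx":0,"wy":40,"wz":0}]'
cat > bd.py <<'E'
from h import *
import sys
a,d=ctrl.get_image("wrist");s=ctrl.read_state();print(s["t"],s["eef_pos"],s["ft_force"],s["q"].round(2))
for th in ["pointer","band"]: print(th,[(np.round(r["at"],1).tolist(),round(r["confidence"],2)) for r in ctrl.tip_of(th,"wrist")])
P=cloud("wrist",d);hs=cv2.cvtColor(a,cv2.COLOR_RGB2HSV).astype(int)
near=(abs(P[...,0]-497)<25)&(P[...,1]>45)&(P[...,1]<110)&(P[...,2]>60)
for n,m in [("green",near&(abs(hs[...,0]-65)<22)&(hs[...,1]>80)),("red",near&((hs[...,0]<8)|(hs[...,0]>172))&(hs[...,1]>110))]:
    q=np.argwhere(m); print(n,len(q)); 
    if len(q): print(q.min(0),q.max(0),P[m].min(0).round(1),P[m].max(0).round(1),np.median(P[m],0).round(1))
u,v=map(int,w2px("wrist",[497,75,90]));u=min(max(u,50),461);v=min(max(v,38),345);print(u,v)
save(sys.argv[1],cv2.resize(a[v-38:v+38,u-50:u+50],None,fx=7,fy=7,interpolation=cv2.INTER_CUBIC))
E
python3 bd.py b1.png
```

```text
t: 18.65
eef_pos: [390.4, 43.6, 130.2]
tool_rot: [3.139, -0.668, -0.0]
ft_force: [-0.0, -0.1, 0.2]
gripper_width: 62.0
finger_force: 0.0
18.7 [390.49693282  43.63327944 130.32255025] [-0.1050218   0.14279378  0.03435477] [-0.04 -1.02  2.71  0.03  0.79  1.51]
pointer [([212.9, 133.4], 0.73)]
band [([208.4, 130.3], 0.59)]
green 99
[125 198] [130 216] [500.3  78.5  84.1] [503.7  94.7  95.1] [501.3  86.9  91.6]
red 237
[130 206] [136 243] [494.1  55.7  78.7] [503.2  89.4  91.9] [496.3  72.5  89.4]
220 132
```

View pics/b1.png

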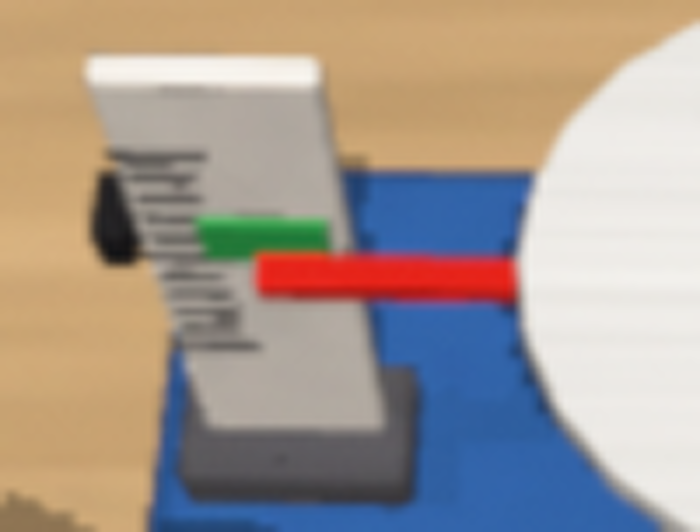

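The pointer (red, around (385,277) in the crop) appears below the green band at (265,238). The camera looks down at 45° or so, so I need the heights in 3D.

```bash
python3 - <<'E'
from h import *
def px(x,y): return 170+x/7-.43,94+y/7-.43
def atx(u,v,X):
    o=px2w("wrist",u,v,d=0.);e=px2w("wrist",u,v,d=1.)-o;return o+e*(X-o[0])/e[0]
o=px2w("wrist",0,0,d=0.);print("cam",o)
e=[px2w("wrist",*px(*p),z=118) for p in [(110,88),(200,88),(310,88)]];print("plate top front",np.round(e,1));X=e[1][0]
print("plate top back",px2w("wrist",*px(200,58),z=118).round(1))
for p in [(228,217),(228,224),(228,260),(290,217),(290,225),(270,112)]: print("green?",p,atx(*px(*p),X).round(1))
for zc in (86,87,88,89,90):
    print(zc,"back top edge x",px2w("wrist",*px(350,257),z=zc+1.5).round(1),"front bot",px2w("wrist",*px(350,298),z=zc-1.5).round(1),"tip",px2w("wrist",*px(257,270),z=zc+1.5).round(1))
E
python3 -m crank '[{"hand":0.65,"x":0,"y":0,"z":0,"wx":0,"wy":0,"wz":0}]'
python3 - <<'E'
from h import *
a,d=ctrl.get_image("wrist");P=cloud("wrist",d);z=P[...,2];r=np.hypot(P[...,0]-499,P[...,1]-7);m=(r<38)&(r>27)&(z>60)&(z<112)
print("pan z",m.sum(),np.median(z[m]));m=(r<20)&(r>10);print("ring top",np.median(z[m]))
b=(abs(P[...,0]-460)<10)&(abs(P[...,1])<40)&(abs(z-34)<10);print("base z (34)",b.sum(),np.median(z[b]))
T=(abs(P[...,0]-370)<60)&(abs(z)<10);print("table z",np.median(z[T]))
E
```

```text
cam [354.08601497  45.22494598 295.70314576]
plate top front [[501.7  99.  118. ]
 [501.7  89.1 118. ]
 [501.7  77.  118. ]]
plate top back [505.8  89.4 118. ]
green? (228, 217) [501.7  90.   94.7]
green? (228, 224) [501.7  90.2  93.3]
green? (228, 260) [501.7  91.5  85.9]
green? (290, 217) [501.7  82.5  94.7]
green? (290, 225) [501.7  82.8  93.1]
green? (270, 112) [501.7  82.  114. ]
86 back top edge x [500.9  76.1  87.5] front bot [497.   76.3  84.5] tip [499.   87.5  87.5]
87 back top edge x [500.2  76.   88.5] front bot [496.3  76.1  85.5] tip [498.3  87.3  88.5]
88 back top edge x [499.5  75.8  89.5] front bot [495.6  76.   86.5] tip [497.6  87.1  89.5]
89 back top edge x [498.8  75.7  90.5] front bot [494.9  75.8  87.5] tip [497.   86.9  90.5]
90 back top edge x [498.1  75.5  91.5] front bot [494.3  75.7  88.5] tip [496.3  86.7  91.5]
t: 18.92
eef_pos: [390.6, 43.7, 130.4]
tool_rot: [3.139, -0.669, -0.0]
ft_force: [0.1, 0.6, 0.3]
gripper_width: 61.7
finger_force: 0.0
pan z 1880 91.46481464975292
ring top 115.45327925265877
base z (34) 1510 33.65220250415078
table z -0.1665289633798196
```

Pan at 91.5 mm puts the pointer at about 88 mm. The band runs from about 86 to 93.5 mm, so two rings are right; a third would put the pointer near 81.5 mm. The ring top at 115.5 mm equals pan + 24 mm, so both rings lie flat.

```bash
python3 -c "
from workcell import ctrl
print(ctrl.close_job())"
```

```text
the job is handed in; nothing more can be done
None
```

I threaded two brass rings flat onto the spindle, left the other two on the table, and handed the job in with the red pointer at about 88 mm, inside the green band (about 86 to 93.5 mm); the hand-in returned no verdict.

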